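Square the pressing block to the fence

ROBOT

A 7-joint arm with a two-finger parallel gripper is mounted at the origin on the work surface. World frame = base frame: x ahead of the robot, y to its left, z up, the work surface at z = 0. Lengths are in m, angles in rad, forces in N, time in s.
With the tool pointing down it reaches from about 0.425 to 1.025 m from the base axis. Payload 9.4 kg.
Tool frame: the origin (TCP) lies midway between the tips of the shut fingers; the grasp point (between the pads) lies 19 mm behind it; z points along the fingers, y is the line along which they close (so a half turn about z gives the same grasp; the last joint's range is limited). The gripper opens to 93 mm and grips with 3 to 60 N. Pads are 15 mm wide; open, the fingers measure 128 mm over their backs; the gripper's body (75 mm by 188 mm) begins 65 mm behind the grasp point.
Start: joints at [1.116, 0.599, -0.003, 1.599, 0.002, 0.943, -0.08], TCP at [0.267, -0.674, 0.194] pointing down, gripper open.
Joint ranges: [-2.57, 2.57], [-0.35, 1.97], [-1.29, 1.29], [0.11, 2.56], [-1.05, 4.19], [0.11, 1.86], [-2.63, 2.63]. Speed limits (rad/s): [2.22, 2.22, 3.01, 3.01, 3.14, 3.14, 3.14].

INTERFACE

Orientations are given as a rotation vector (axis times angle).
In Python, from station import robot, eyes gives the robot as it stands. The module is installed in compiled form; this text tells all that it offers.
- The arm moves only by the tool send_rows, never from a script. Its argument "motion" is a list of rows, each an object of numbers: "dx", "dy", "dz": the shift along the world's x, y, z in mm; "wx", "wy", "wz": the turn, a rotation vector about the world's x, y, z in degrees. A call has 1 to 8 rows; each row is the pose to reach, as a shift and turn from the pose commanded when the call began; what a row does not reach only later rows make up. A row lasts 1/12 s, in which the tool goes at most 41.7 mm and 7.16 degrees, less where a joint would pass 70% of its speed; a pose out of reach is approached as far as the arm can. A call with a gripper value outside its range is refused whole. "jaw" is the finger opening in mm, from 0 to 93, set as the call begins (left out, the last holds). The fingers move at their own pace and stop on an object; "squeeze" is the grip in N (left out, the last holds). Time passes only in rows, so rows that repeat a pose let the fingers close. It gives the time, the measured TCP pose, the force, the opening and the grip force at its end, in the units of the state.
- robot.get_obs(): the state, without advancing time (a new reading comes with each control period).
- eyes.read_camera(name): name is "scene" or "top" or "wrist"; returns the picture (384x512x3 uint8, red, green, blue); there is no depth.
- eyes.get_calibration(name): a dict with "fx", "fy", "cx", "cy" (pixels), "dist_coeffs" ([k1, k2, p1, p2, k3] as OpenCV has them; the pictures are not rectified), "eye" and "orientation" of the camera in the world. Camera axes: x right, y down, z forward; pixel columns grow to the right and rows downward; lengths in m; the calibration is good to about 2 mm. A picture is of the moment at which its call begins: read the wrist's pose just before it. get_calibration takes no time and is no camera call; for the wrist camera it gives the pose at the moment of the call.
- robot.sign_off(): hands the job in; it is judged then, once.
The state is a dict: "time": time; "joints": joint angles; "dq": joint speeds; "effort": joint torques, N m; "ee_pos": TCP position; "tcp_rot": TCP orientation; "force": force on the tool from outside, world axes, zero at the start; "wrist_torque": the same for the moment, N m; "gripper_width": finger opening in m; "grasp_force": force on a finger pad.
Only numpy, scipy, OpenCV 4.12 (cv2) and the standard library are available. Lean on these libraries where they do the work, as an engineer would, in place of code of your own. Each camera call takes 0.05 s, during which the arm holds its last target. There are 200 camera calls.

TASK

The heavy stone pressing block stands askew on the bench: push it round with the fingers (one corner and then another walks it round on the spot) until one of its long sides faces the fence, then push it up so that this side lies flush along the fence, with no end of the block beyond the fence's ends. Do not run a corner into the fence: the block should be about square to it before it touches. The block only slides flat on the bench, never lifted or tipped, and everything else on the bench stays where it is.

Things in the scene. Friction and masses are not known exactly. Their poses are not given: they have to be found in the camera images.
- block: loose stone slab (1.1 to 1.7 kg), 150 mm long, 92 wide, 42 high, flat cork inlay and brass disc on top; too wide for most grippers. Slides under a steady low push (3 to 12 N). Pushed square on a long side 64 mm from its middle, it turns about a point on its length axis some 95 mm past its centre, towards the other end. Origin: centre of underside; y along its length, x across, z up. Long sides alike
- fence: low straight aluminium fence fixed to the bench, 300 mm long, 20 mm high, beyond the block; its 4 mm thick foot reaches 42 mm behind its face. Origin: bench level, middle of its working face; y runs along the face, x points level into the fence, away from the robot. The block stands at negative x; a long side is flush when the block's centre is at x = -46 mm
- jar: bystander: closed specimen jar 60 mm across, 85 mm high, behind the fence; origin under its centre
- glue: bystander: white glue bottle 48 mm across, 120 mm high, behind the fence; origin under its centre
- dish: bystander: low glass dish 90 mm across, 16 mm high, on the left of the block; origin under its centre
- weight: bystander: round brass weight with a small knob, 48 mm across, 53 mm high, on the right of the block; origin under its centre
- brush: bystander: small brush 170 mm long lying on the left; its x axis runs along it, origin under its middle
- loupe: bystander: standing magnifier 52 mm across, 39 mm high, on the right; origin under its centre

How it is judged:
On the way:
1. a long side faces the fence within 10 degrees, still 5 mm or more clear of it (angle between the y axis of block and the y axis of fence, either way round below 0.175 rad and x of block in the frame of fence below -0.051 m), for 0.1 s.
At the end, for the whole second after the job is handed in: The block lies flat and at rest with a long side along the fence: parallel within 0.04 rad (2.3 degrees), gap at its middle under 5 mm, its centre within 78 mm of the fence's middle along the fence (no end overhangs by more than 3 mm) (angle between the y axis of block and the y axis of fence, either way round below 0.04 rad and x of block in the frame of fence between -0.051 and -0.042 m and y of block in the frame of fence between -0.078 and 0.078 m and height (world z) of block below 0.004 m and angle between block's own z axis and vertical below 0.04 rad and linear speed of block below 0.01 m/s and angular speed of block below 0.05 rad/s); the robot touches nothing.
It fails at once if the block is lifted (over 12 mm) or tipped (over 0.15 rad) (height (world z) of block above 0.012 m or angle between block's own z axis and vertical above 0.15 rad).
It fails at once if the block bears on the fence (over 1 N) while more than 0.2 rad (11 degrees) out of square (contact force between block and fence above 1 N and angle between the y axis of block and the y axis of fence, either way round above 0.2 rad).
It fails at once if the arm or hand, other than the fingers, pushes the block (over 2 N) (contact force between the arm and block above 2 N).
It fails at once if a bystander is moved by more than 15 mm (distance of any of jar, glue, dish, weight, brush, loupe from where it was at the start of the episode above 0.015 m).
It also fails if it takes over 72 s, if anything falls off the work surface, if the arm or the gripper's body presses on something with over 40 N, if the wrist force passes 120 N, or if a joint passes its speed limit or range.

## Working session

There is one attempt and no reset: what is moved stays moved. The work goes in short steps, Python scripts to look and compute and a tool call to move; the robot and the scene stay as the last step left them, time stands still between calls to the robot, and variables do not carry over. Pictures are saved under pics/ and viewed, at most 10 in all, crops included, and the job is handed in when it is done.

Besides the shell and the picture viewer there is one more tool, called after ">>>" as name([rows], argument=value, ...), one row to a line, values as JSON. send_rows: Moves the arm, as the interface text tells. Its arguments: {"type":"object","properties":{"motion":{"type":"array","items":{"type":"object","properties":{"dx":{"type":"number"},"dy":{"type":"number"},"dz":{"type":"number"},"wx":{"type":"number"},"wy":{"type":"number"},"wz":{"type":"number"}}}},"jaw":{"type":"number"},"squeeze":{"type":"number"}},"required":["motion"]}

```bash
mkdir -p pics; cat > h.py <<'E'
import numpy as np, cv2
from scipy.spatial.transform import Rotation as R
from station import robot, eyes
def cal(n):
    c=eyes.get_calibration(n); K=np.array([[c['fx'],0,c['cx']],[0,c['fy'],c['cy']],[0,0,1.]])
    o=np.array(c['orientation'],float)
    M=o if o.shape==(3,3) else (R.from_rotvec(o).as_matrix() if o.size==3 else R.from_quat(o).as_matrix())
    return K,np.array(c['dist_coeffs'],float),np.array(c['eye'],float),M
def px2w(n,uv,z):
    K,d,e,M=cal(n); p=cv2.undistortPoints(np.array(uv,float).reshape(-1,1,2),K,d).reshape(-1,2)
    r=np.c_[p,np.ones(len(p))]@M.T
    return e+r*((z-e[2])/r[:,2])[:,None]
def snap(n,f,crop=None,s=1):
    im=eyes.read_camera(n)[:,:,::-1]
    if crop: a,b,c,d=crop; im=im[b:d,a:c]
    cv2.imwrite('pics/'+f,cv2.resize(im,None,fx=s,fy=s,interpolation=cv2.INTER_CUBIC))
E
python3 - <<'E'
from h import *
print(robot.get_obs()); print({n:eyes.get_calibration(n) for n in('top','scene')})
snap('top','t0.png',None,1.56); snap('scene','s0.png',None,1.5)
E
```

```text
{'time': 0.0, 'joints': array([ 1.11631802,  0.60011223, -0.00254146,  1.60011447,  0.00177798,
        0.94288583, -0.0798062 ]), 'dq': array([-0.00020809, -0.00143936, -0.0006106 ,  0.0006874 , -0.00036491,
       -0.00052805,  0.0007014 ]), 'effort': array([ 7.29831518e-04, -7.65067363e+01,  1.49761800e+00, -2.52354079e+01,
       -5.23531821e-02,  1.68386113e-02,  1.58655730e-04]), 'ee_pos': array([ 0.26721692, -0.67340561,  0.19357482]), 'tcp_rot': array([-3.08426662e+00, -5.89674078e-01,  6.35648576e-04]), 'force': array([ 0.09714226,  0.40234511, -0.51538571]), 'wrist_torque': array([-0.02062026,  0.00963781, -0.01652559]), 'grasp_force': 0.0, 'gripper_width': 0.09330349601572041}
{'top': {'fx': 406.54515373635735, 'fy': 406.54515373635735, 'cx': 253.32064742097182, 'cy': 192.54202198015497, 'dist_coeffs': array([-0.1216827,  0.       ,  0.       ,  0.       ,  0.       ]), 'eye': array([0.41953085, 0.0307081 , 1.18004989]), 'orientation': array([-2.14567589,  2.09331368, -0.19175294])}, 'scene': {'fx': 352.2664422751731, 'fy': 352.2664422751731, 'cx': 251.00134765756803, 'cy': 190.11945545745976, 'dist_coeffs': array([-0.06818803,  0.        ,  0.        ,  0.        ,  0.        ]), 'eye': array([ 1.38730825, -0.12335534,  0.56050539]), 'orientation': array([-1.74997845, -1.49345977,  0.75780611])}}
```

View pics/t0.png

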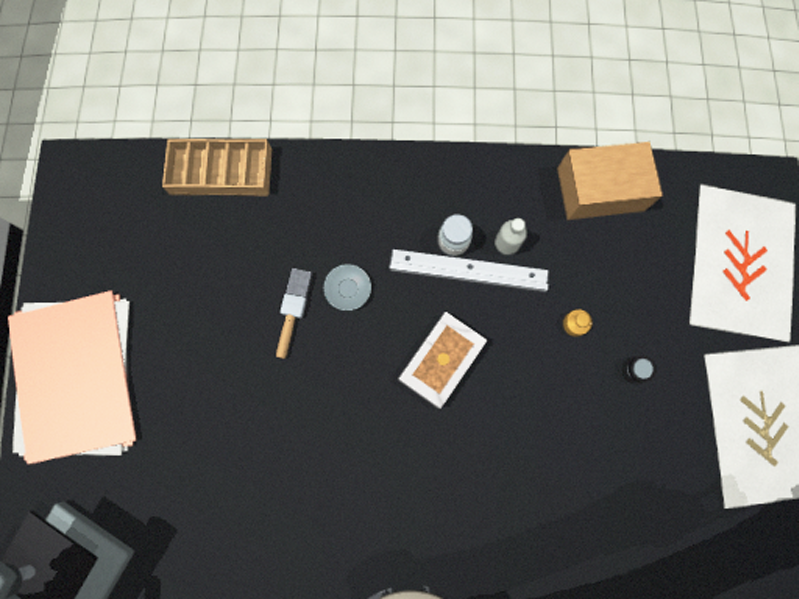

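View pics/s0.png

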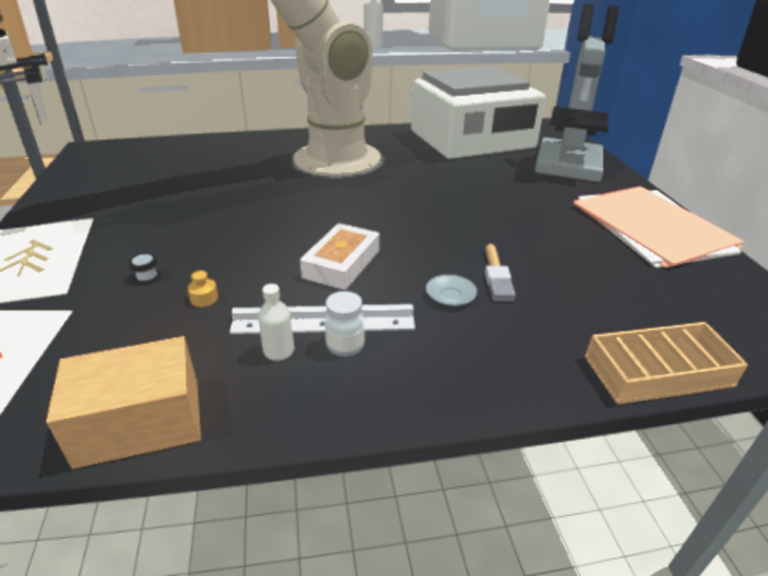

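The top view shows the block at about (443,360), long axis tilted up-right. The fence runs from (391,265) to (548,285), with the dish and brush to the left and the weight and loupe to the right. I'll enlarge this area for accurate corners.

```bash
python3 - <<'E'
from h import *
snap('top','t1.png',(235,150,365,270),6)
E
```

```text
(no output)
```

View pics/t1.png

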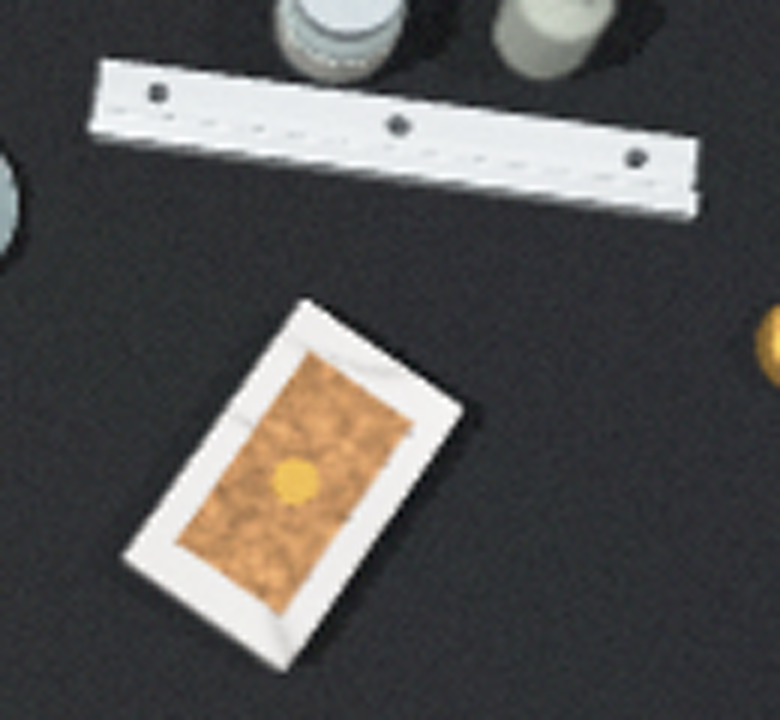

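```bash
cat >> h.py <<'E'
def crop2px(pts,o,s): return (np.array(pts,float)+.5)/s-.5+np.array(o)
FL,FR=None,None
def report(blk,fen=None):
    d=dict(np.load('fence.npz')); m,yv,xv=d['m'],d['yv'],d['xv']
    c=blk[:,:2].mean(0)
    l=(blk[0]-blk[3]+blk[1]-blk[2])[:2]; l/=np.linalg.norm(l)   # corners: end a(2), end b(2)
    q=c-m; a=np.degrees(np.arctan2(l[0],l[1])); af=np.degrees(np.arctan2(yv[0],yv[1]))
    print('c',c,'l',l,'fence x,y mm',q@xv*1e3,q@yv*1e3,'rel ang(ccw+)',((-(a-af))+90)%180-90)
E
python3 - <<'E'
from h import *
b=px2w('top',crop2px([(305,299),(463,408),(285,670),(124,556)],(235,150),6),.042)
f=px2w('top',crop2px([(91,132),(693,216)],(235,150),6),.02)
print(b.round(4),f.round(4),np.linalg.norm(b-np.roll(b,-1,0),axis=1),np.linalg.norm(f[0]-f[1]))
m=f.mean(0)[:2]; yv=(f[0]-f[1])[:2]; yv/=np.linalg.norm(yv); xv=np.array([yv[1],-yv[0]])
print(m,yv,xv,np.degrees(np.arctan2(xv[1],xv[0])))
np.savez('fence.npz',m=m,yv=yv,xv=xv); report(b)
g=lambda u,v,z:px2w('top',[(u/1.56,v/1.56)],z).round(3)
print('dish',g(348,288,.016),'weight',g(578,322,.04),'loupe',g(642,369,.039),'brush end',g(283,355,.01))
E
```

```text
[[ 0.6179 -0.0499  0.042 ]
 [ 0.5677 -0.1249  0.042 ]
 [ 0.4438 -0.0427  0.042 ]
 [ 0.4946  0.0329  0.042 ]] [[ 0.7021  0.0541  0.02  ]
 [ 0.6674 -0.241   0.02  ]] [0.09030757 0.14862741 0.09111068 0.14849478] 0.29710647433982995
[ 0.68474431 -0.09346279] [0.11679931 0.99315554] [ 0.99315554 -0.11679931] -6.707417264333533
c [ 0.5309972  -0.04615626] l [ 0.83188507 -0.55494796] fence x,y mm -158.22016350131142 29.02518162007457 rel ang(ccw+) 63.000286964484076
dish [[0.662 0.131 0.016]] weight [[ 0.604 -0.294  0.04 ]] loupe [[ 0.519 -0.412  0.039]] brush end [[0.533 0.248 0.01 ]]
```

The block must turn 63° clockwise. First I push its far end from the left side, back towards the robot, by about 25°. Then I push its near end from the right side by about 38°, which ends square in front of the fence. The shut fingers' flat face follows the turn.

>>> send_rows([
  {"dx": 150,"dy": 280,"wz": 17},
  {"dx": 150,"dy": 280,"wz": 17},
  {"dx": 150,"dy": 280,"wz": 17},
  {"dx": 150,"dy": 280,"wz": 17},
  {"dx": 150,"dy": 280,"wz": 17},
  {"dx": 150,"dy": 280,"wz": 17},
  {"dx": 150,"dy": 280,"wz": 17},
  {"dx": 150,"dy": 280,"wz": 17},
], jaw=0)

```text
schema error: expected keys dx, dy, dz, wx, wy, wz
```

>>> send_rows([
  {"dx": 150,"dy": 280,"wz": 17.6},
  {"dx": 150,"dy": 280,"wz": 17.6},
  {"dx": 150,"dy": 280,"wz": 17.6},
  {"dx": 150,"dy": 280,"wz": 17.6},
  {"dx": 150,"dy": 280,"wz": 17.6},
  {"dx": 150,"dy": 280,"wz": 17.6},
  {"dx": 150,"dy": 280,"wz": 17.6},
  {"dx": 150,"dy": 280,"wz": 17.6},
])

```text
schema error: expected keys dx, dy, dz, wx, wy, wz
```

>>> send_rows([
  {"dx": 47,"dy": 94},
  {"dx": 47,"dy": 94},
  {"dx": 47,"dy": 94},
  {"dx": 47,"dy": 94,"dz": -20},
  {"dx": 47,"dy": 94,"dz": -50},
  {"dx": 47,"dy": 94,"dz": -80},
  {"dx": 47,"dy": 94,"dz": -100},
  {"dx": 47,"dy": 94,"dz": -110},
])

```text
schema error: expected keys dx, dy, dz, wx, wy, wz
```

All six keys are needed in every row.

>>> send_rows([
  {"dx": 150,"dy": 280,"dz": 0,"wx": 0,"wy": 0,"wz": 17},
  {"dx": 150,"dy": 280,"dz": 0,"wx": 0,"wy": 0,"wz": 17},
  {"dx": 150,"dy": 280,"dz": 0,"wx": 0,"wy": 0,"wz": 17},
  {"dx": 150,"dy": 280,"dz": 0,"wx": 0,"wy": 0,"wz": 17},
  {"dx": 150,"dy": 280,"dz": 0,"wx": 0,"wy": 0,"wz": 17},
  {"dx": 150,"dy": 280,"dz": 0,"wx": 0,"wy": 0,"wz": 17},
  {"dx": 150,"dy": 280,"dz": 0,"wx": 0,"wy": 0,"wz": 17},
  {"dx": 150,"dy": 280,"dz": 0,"wx": 0,"wy": 0,"wz": 17},
], jaw=0)

```text
time: 0.82
ee_pos: [0.4194, -0.3895, 0.1944]
tcp_rot: [-2.962, -1.044, -0.001]
force: [0.5, 0.1, 0.3]
gripper_width: 0.0441
grasp_force: 0.0
```

>>> send_rows([
  {"dx": 150,"dy": 280,"dz": 0,"wx": 0,"wy": 0,"wz": 17.6},
  {"dx": 150,"dy": 280,"dz": 0,"wx": 0,"wy": 0,"wz": 17.6},
  {"dx": 150,"dy": 280,"dz": 0,"wx": 0,"wy": 0,"wz": 17.6},
  {"dx": 150,"dy": 280,"dz": 0,"wx": 0,"wy": 0,"wz": 17.6},
  {"dx": 150,"dy": 280,"dz": 0,"wx": 0,"wy": 0,"wz": 17.6},
  {"dx": 150,"dy": 280,"dz": 0,"wx": 0,"wy": 0,"wz": 17.6},
  {"dx": 150,"dy": 280,"dz": 0,"wx": 0,"wy": 0,"wz": 17.6},
  {"dx": 150,"dy": 280,"dz": 0,"wx": 0,"wy": 0,"wz": 17.6},
])

```text
time: 1.48
ee_pos: [0.5692, -0.1091, 0.1945]
tcp_rot: [-2.767, -1.485, -0.002]
force: [0.3, -0.8, -0.5]
gripper_width: 0.0007
grasp_force: 0.0
```

>>> send_rows([
  {"dx": 47,"dy": 94,"dz": 0,"wx": 0,"wy": 0,"wz": 0},
  {"dx": 47,"dy": 94,"dz": 0,"wx": 0,"wy": 0,"wz": 0},
  {"dx": 47,"dy": 94,"dz": 0,"wx": 0,"wy": 0,"wz": 0},
  {"dx": 47,"dy": 94,"dz": 0,"wx": 0,"wy": 0,"wz": 0},
  {"dx": 47,"dy": 94,"dz": -30,"wx": 0,"wy": 0,"wz": 0},
  {"dx": 47,"dy": 94,"dz": -60,"wx": 0,"wy": 0,"wz": 0},
  {"dx": 47,"dy": 94,"dz": -90,"wx": 0,"wy": 0,"wz": 0},
  {"dx": 47,"dy": 94,"dz": -110,"wx": 0,"wy": 0,"wz": 0},
])

```text
time: 2.15
ee_pos: [0.6129, -0.0208, 0.0819]
tcp_rot: [-2.77, -1.48, 0.004]
force: [-0.5, 0.6, 0.3]
gripper_width: 0.0005
grasp_force: 0.0
```

```bash
cat > arc.py <<'E'
from h import *
def arc(p0,p1,P,degs):
    for d in degs:
        t=np.radians(d);c,s=np.cos(t),np.sin(t)
        q=np.array(P)+np.array([[c,-s],[s,c]])@(np.array(p1)-P)
        print(d,((q-p0)*1e3).round(1))
E
python3 -c "
from arc import *
arc([.614,-.020],[.606,-.032],[.452,.0066],[0,-2,-4,-6,-8,-10,-12,-14,-16,-18,-20,-22,-24,-26])"
```

```text
0 [ -8. -12.]
-2 [ -9.4 -17.4]
-4 [-11.1 -22.6]
-6 [-12.9 -27.9]
-8 [-14.9 -33.1]
-10 [-17.  -38.2]
-12 [-19.4 -43.2]
-14 [-21.9 -48.1]
-16 [-24.6 -53. ]
-18 [-27.5 -57.7]
-20 [-30.5 -62.3]
-22 [-33.7 -66.9]
-24 [-37.  -71.3]
-26 [-40.5 -75.6]
```

>>> send_rows([
  {"dx": 0,"dy": 0,"dz": -30,"wx": 0,"wy": 0,"wz": 0},
  {"dx": 0,"dy": 0,"dz": -55,"wx": 0,"wy": 0,"wz": 0},
  {"dx": 0,"dy": 0,"dz": -70,"wx": 0,"wy": 0,"wz": 0},
  {"dx": 0,"dy": 0,"dz": -73,"wx": 0,"wy": 0,"wz": 0},
  {"dx": 0,"dy": 0,"dz": -73,"wx": 0,"wy": 0,"wz": 0},
])

```text
time: 2.57
ee_pos: [0.6135, -0.0205, 0.0104]
tcp_rot: [-2.77, -1.48, 0.004]
force: [0.0, 0.3, -0.2]
gripper_width: 0.0003
grasp_force: 0.0
```

>>> send_rows([
  {"dx": -4,"dy": -6,"dz": 0,"wx": 0,"wy": 0,"wz": 0},
  {"dx": -8,"dy": -12,"dz": 0,"wx": 0,"wy": 0,"wz": 0},
  {"dx": -9.4,"dy": -17.4,"dz": 0,"wx": 0,"wy": 0,"wz": -2},
  {"dx": -11,"dy": -22.6,"dz": 0,"wx": 0,"wy": 0,"wz": -4},
  {"dx": -13,"dy": -28,"dz": 0,"wx": 0,"wy": 0,"wz": -6},
  {"dx": -15,"dy": -33,"dz": 0,"wx": 0,"wy": 0,"wz": -8},
  {"dx": -17,"dy": -38,"dz": 0,"wx": 0,"wy": 0,"wz": -10},
  {"dx": -17,"dy": -38,"dz": 0,"wx": 0,"wy": 0,"wz": -10},
])

```text
time: 3.23
ee_pos: [0.5988, -0.0589, 0.0126]
tcp_rot: [2.891, 1.226, 0.005]
force: [3.5, 0.8, 1.5]
gripper_width: 0.0004
grasp_force: 1.6
```

```bash
python3 -c "
from h import *
snap('top','t2.png',(235,150,365,270),6)"
```

```text
(no output)
```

View pics/t2.png

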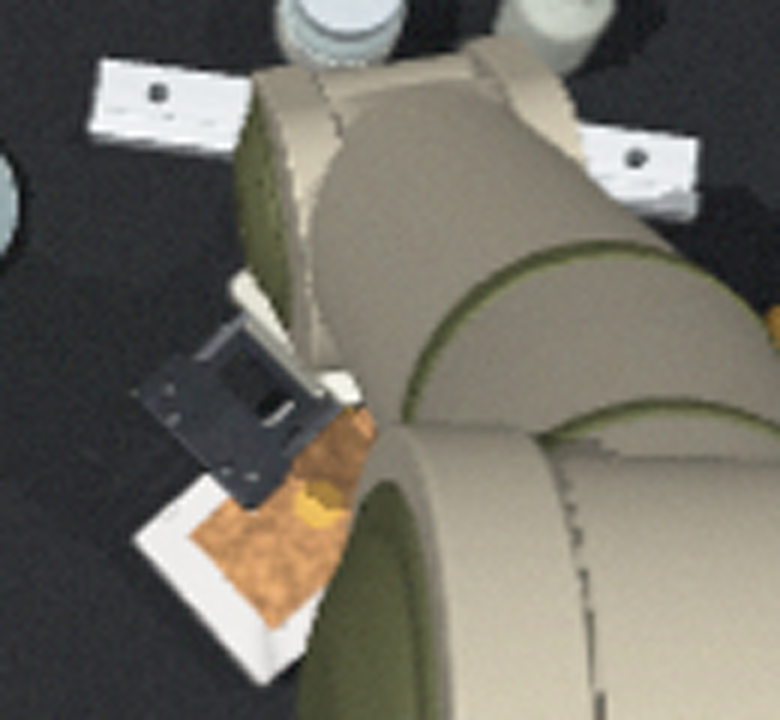

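The fingers bear on the far left side. The block has turned about 10–13°, with its near edge now running (135,538) to (265,685). I'll carry on along the arc.

>>> send_rows([
  {"dx": -2.4,"dy": -5,"dz": 0,"wx": 0,"wy": 0,"wz": -2},
  {"dx": -5,"dy": -10,"dz": 0,"wx": 0,"wy": 0,"wz": -4},
  {"dx": -7.6,"dy": -15,"dz": 0,"wx": 0,"wy": 0,"wz": -6},
  {"dx": -10.5,"dy": -19.5,"dz": 0,"wx": 0,"wy": 0,"wz": -8},
  {"dx": -13.5,"dy": -24,"dz": 0,"wx": 0,"wy": 0,"wz": -10},
  {"dx": -17,"dy": -29,"dz": 0,"wx": 0,"wy": 0,"wz": -12},
  {"dx": -20,"dy": -33,"dz": 0,"wx": 0,"wy": 0,"wz": -14},
  {"dx": -20,"dy": -33,"dz": 0,"wx": 0,"wy": 0,"wz": -14},
])

```text
time: 3.95
ee_pos: [0.5786, -0.0915, 0.0123]
tcp_rot: [3.018, 0.868, 0.004]
force: [3.7, 0.9, 2.7]
gripper_width: 0.0002
grasp_force: 2.3
```

>>> send_rows([
  {"dx": 8,"dy": 12,"dz": 0,"wx": 0,"wy": 0,"wz": 0},
  {"dx": 12,"dy": 20,"dz": 0,"wx": 0,"wy": 0,"wz": 0},
  {"dx": 12,"dy": 20,"dz": 40,"wx": 0,"wy": 0,"wz": 0},
  {"dx": 12,"dy": 20,"dz": 80,"wx": 0,"wy": 0,"wz": 0},
  {"dx": -20,"dy": 20,"dz": 110,"wx": 0,"wy": 0,"wz": 0},
  {"dx": -60,"dy": 20,"dz": 110,"wx": 0,"wy": 0,"wz": 0},
  {"dx": -100,"dy": 0,"dz": 110,"wx": 0,"wy": 0,"wz": 0},
  {"dx": -130,"dy": -20,"dz": 110,"wx": 0,"wy": 0,"wz": 0},
])

```text
time: 4.62
ee_pos: [0.4448, -0.1088, 0.1217]
tcp_rot: [-3.015, -0.879, 0.002]
force: [-0.2, -1.8, -0.8]
gripper_width: 0.0005
grasp_force: 0.0
```

```bash
python3 -c "
from h import *
print(robot.get_obs()['ee_pos'])
snap('top','t3.png',(235,150,365,270),6)"
```

```text
[ 0.44482349 -0.10883905  0.12174896]
```

View pics/t3.png

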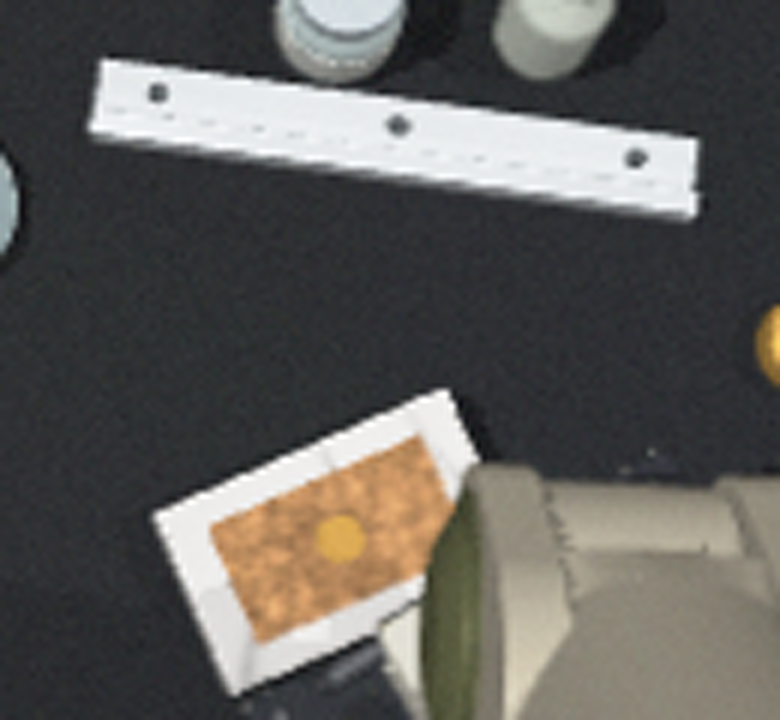

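The block now shows corners at (153,515), (447,390) and (233,695), so it has turned well over 24°. I'll measure it.

```bash
python3 -c "
from h import *
b=px2w('top',crop2px([(447,390),(527,570),(233,695),(153,515)],(235,150),6),.042); print(b.round(4)); report(b)
d=np.load('fence.npz')
"
```

```text
[[ 0.576  -0.1173  0.042 ]
 [ 0.4923 -0.155   0.042 ]
 [ 0.4318 -0.0189  0.042 ]
 [ 0.514   0.0198  0.042 ]]
c [ 0.50353133 -0.06784724] l [ 0.40911486 -0.91248289] fence x,y mm -182.96455299709737 4.274673699877701 rel ang(ccw+) 30.856661315246498
```

>>> send_rows([
  {"dx": -10,"dy": 30,"dz": 0,"wx": 0,"wy": 0,"wz": -4},
  {"dx": -21,"dy": 71,"dz": 0,"wx": 0,"wy": 0,"wz": -8.4},
  {"dx": -21,"dy": 71,"dz": -30,"wx": 0,"wy": 0,"wz": -8.4},
  {"dx": -21,"dy": 71,"dz": -60,"wx": 0,"wy": 0,"wz": -8.4},
  {"dx": -21,"dy": 71,"dz": -66,"wx": 0,"wy": 0,"wz": -8.4},
  {"dx": -21,"dy": 71,"dz": -66,"wx": 0,"wy": 0,"wz": -8.4},
])

```text
time: 5.17
ee_pos: [0.4249, -0.0391, 0.0539]
tcp_rot: [-3.072, -0.652, 0.009]
force: [-0.2, 0.2, -0.9]
gripper_width: 0.0002
grasp_force: 0.0
```

```bash
python3 -c "
from arc import *
arc([.425,-.038],[.430,-.035],[.536,-.141],range(0,-32,-2))"
```

```text
0 [5. 3.]
-2 [8.8 6.6]
-4 [12.7 10.1]
-6 [16.7 13.5]
-8 [20.8 16.7]
-10 [25.  19.8]
-12 [29.4 22.7]
-14 [33.8 25.5]
-16 [38.3 28.1]
-18 [42.9 30.6]
-20 [47.6 32.9]
-22 [52.4 35. ]
-24 [57.3 36.9]
-26 [62.2 38.7]
-28 [67.2 40.4]
-30 [72.2 41.8]
```

>>> send_rows([
  {"dx": 0,"dy": 0,"dz": -25,"wx": 0,"wy": 0,"wz": 0},
  {"dx": 0,"dy": 0,"dz": -40,"wx": 0,"wy": 0,"wz": 0},
  {"dx": 0,"dy": 0,"dz": -43,"wx": 0,"wy": 0,"wz": 0},
  {"dx": 0,"dy": 0,"dz": -43,"wx": 0,"wy": 0,"wz": 0},
])

```text
time: 5.5
ee_pos: [0.4261, -0.0402, 0.0125]
tcp_rot: [-3.074, -0.648, 0.003]
force: [-0.3, -0.9, 0.2]
gripper_width: 0.0003
grasp_force: 0.0
```

>>> send_rows([
  {"dx": 5,"dy": 3,"dz": 0,"wx": 0,"wy": 0,"wz": 0},
  {"dx": 9,"dy": 6.6,"dz": 0,"wx": 0,"wy": 0,"wz": -2},
  {"dx": 12.7,"dy": 10,"dz": 0,"wx": 0,"wy": 0,"wz": -4},
  {"dx": 16.7,"dy": 13.5,"dz": 0,"wx": 0,"wy": 0,"wz": -6},
  {"dx": 21,"dy": 16.7,"dz": 0,"wx": 0,"wy": 0,"wz": -8},
  {"dx": 25,"dy": 20,"dz": 0,"wx": 0,"wy": 0,"wz": -10},
  {"dx": 29.4,"dy": 22.7,"dz": 0,"wx": 0,"wy": 0,"wz": -12},
  {"dx": 34,"dy": 25.5,"dz": 0,"wx": 0,"wy": 0,"wz": -14},
])

```text
time: 6.17
ee_pos: [0.458, -0.014, 0.0131]
tcp_rot: [-3.13, -0.263, 0.007]
force: [-8.2, -1.0, 6.5]
gripper_width: 0.0003
grasp_force: 4.2
```

>>> send_rows([
  {"dx": 4.5,"dy": 2.6,"dz": 0,"wx": 0,"wy": 0,"wz": -2},
  {"dx": 9,"dy": 5,"dz": 0,"wx": 0,"wy": 0,"wz": -4},
  {"dx": 14,"dy": 7.4,"dz": 0,"wx": 0,"wy": 0,"wz": -6},
  {"dx": 18.5,"dy": 9.5,"dz": 0,"wx": 0,"wy": 0,"wz": -8},
  {"dx": 18.5,"dy": 9.5,"dz": 0,"wx": 0,"wy": 0,"wz": -8},
])

```text
time: 6.58
ee_pos: [0.4786, -0.0036, 0.0131]
tcp_rot: [-3.14, -0.046, 0.002]
force: [-4.4, 2.4, 2.6]
gripper_width: 0.0003
grasp_force: 2.5
```

```bash
python3 -c "
from h import *
print(robot.get_obs()['ee_pos'])
snap('top','t4.png',(235,150,365,270),6)"
```

```text
[ 0.47857212 -0.00360566  0.01306002]
```

View pics/t4.png

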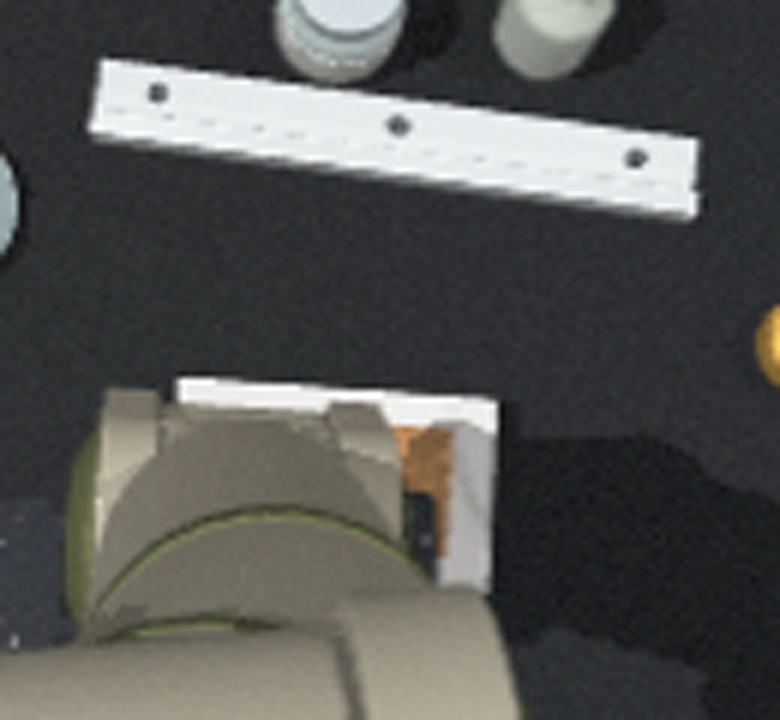

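The block's far edge now runs (177,379) to (499,400), about 4° from the fence line and near its middle.

```bash
python3 -c "
from h import *
b=px2w('top',crop2px([(499,400),(177,379)],(235,150),6),.042)[:,:2]; l=b[0]-b[1]; print(b.round(4),np.linalg.norm(l)); l/=np.linalg.norm(l)
n=np.array([-l[1],l[0]]); c=b.mean(0)-.046*n
d=np.load('fence.npz'); q=c-d['m']
print('c',c,'l ang',np.degrees(np.arctan2(l[1],l[0])),'fence',q@d['xv'],q@d['yv'])
m=d['m'];xv=d['xv'];yv=d['yv']
print('push stand',c-xv*.075, 'pushdir',xv)
"
```

```text
[[ 0.5718 -0.1419]
 [ 0.5783  0.01  ]] 0.15202082767455763
c [ 0.52909015 -0.06402775] l ang -92.42638893739785 fence -0.15802678460358024 0.011053269063271743
push stand [ 0.45460348 -0.05526781] pushdir [ 0.99315554 -0.11679931]
```

>>> send_rows([
  {"dx": -10,"dy": 0,"dz": 0,"wx": 0,"wy": 0,"wz": 0},
  {"dx": -16,"dy": -10,"dz": 0,"wx": 0,"wy": 0,"wz": -2},
  {"dx": -16,"dy": -32,"dz": 0,"wx": 0,"wy": 0,"wz": -5},
  {"dx": -16,"dy": -53,"dz": 0,"wx": 0,"wy": 0,"wz": -8.4},
  {"dx": -16,"dy": -53,"dz": 0,"wx": 0,"wy": 0,"wz": -8.4},
  {"dx": -16,"dy": -53,"dz": 0,"wx": 0,"wy": 0,"wz": -8.4},
  {"dx": -16,"dy": -53,"dz": 0,"wx": 0,"wy": 0,"wz": -8.4},
  {"dx": -16,"dy": -53,"dz": 0,"wx": 0,"wy": 0,"wz": -8.4},
], jaw=93)

```text
time: 7.3
ee_pos: [0.463, -0.0574, 0.0125]
tcp_rot: [-3.136, 0.178, -0.001]
force: [0.2, -0.2, -1.4]
gripper_width: 0.0496
grasp_force: 0.0
```

>>> send_rows([
  {"dx": 5,"dy": -0.6,"dz": 0,"wx": 0,"wy": 0,"wz": 0},
  {"dx": 10,"dy": -1.2,"dz": 0,"wx": 0,"wy": 0,"wz": 0},
  {"dx": 15,"dy": -1.8,"dz": 0,"wx": 0,"wy": 0,"wz": 0},
  {"dx": 20,"dy": -2.4,"dz": 0,"wx": 0,"wy": 0,"wz": 0},
  {"dx": 25,"dy": -2.9,"dz": 0,"wx": 0,"wy": 0,"wz": 0},
  {"dx": 30,"dy": -3.5,"dz": 0,"wx": 0,"wy": 0,"wz": 0},
  {"dx": 35,"dy": -4.1,"dz": 0,"wx": 0,"wy": 0,"wz": 0},
  {"dx": 40,"dy": -4.7,"dz": 0,"wx": 0,"wy": 0,"wz": 0},
])

```text
time: 7.97
ee_pos: [0.5002, -0.0621, 0.0119]
tcp_rot: [-3.136, 0.178, 0.009]
force: [-6.5, 1.0, 1.1]
gripper_width: 0.0922
grasp_force: 3.5
```

>>> send_rows([
  {"dx": 5,"dy": -0.6,"dz": 0,"wx": 0,"wy": 0,"wz": 0},
  {"dx": 10,"dy": -1.2,"dz": 0,"wx": 0,"wy": 0,"wz": 0},
  {"dx": 15,"dy": -1.8,"dz": 0,"wx": 0,"wy": 0,"wz": 0},
  {"dx": 20,"dy": -2.4,"dz": 0,"wx": 0,"wy": 0,"wz": 0},
  {"dx": 25,"dy": -2.9,"dz": 0,"wx": 0,"wy": 0,"wz": 0},
  {"dx": 30,"dy": -3.5,"dz": 0,"wx": 0,"wy": 0,"wz": 0},
  {"dx": 35,"dy": -4.1,"dz": 0,"wx": 0,"wy": 0,"wz": 0},
  {"dx": 40,"dy": -4.7,"dz": 0,"wx": 0,"wy": 0,"wz": 0},
])

```text
time: 8.63
ee_pos: [0.5396, -0.0666, 0.0118]
tcp_rot: [-3.136, 0.178, 0.011]
force: [-8.8, 1.3, 4.7]
gripper_width: 0.0928
grasp_force: 4.4
```

```bash
python3 -c "
from h import *
o=robot.get_obs(); d=np.load('fence.npz'); print(o['ee_pos'],o['tcp_rot'],(o['ee_pos'][:2]-d['m'])@d['xv'])
snap('top','t5.png',(235,150,365,270),6)"
```

```text
[ 0.53959598 -0.06659507  0.0118446 ] [-3.13604177  0.17843872  0.01113413] -0.14729299532736606
```

View pics/t5.png

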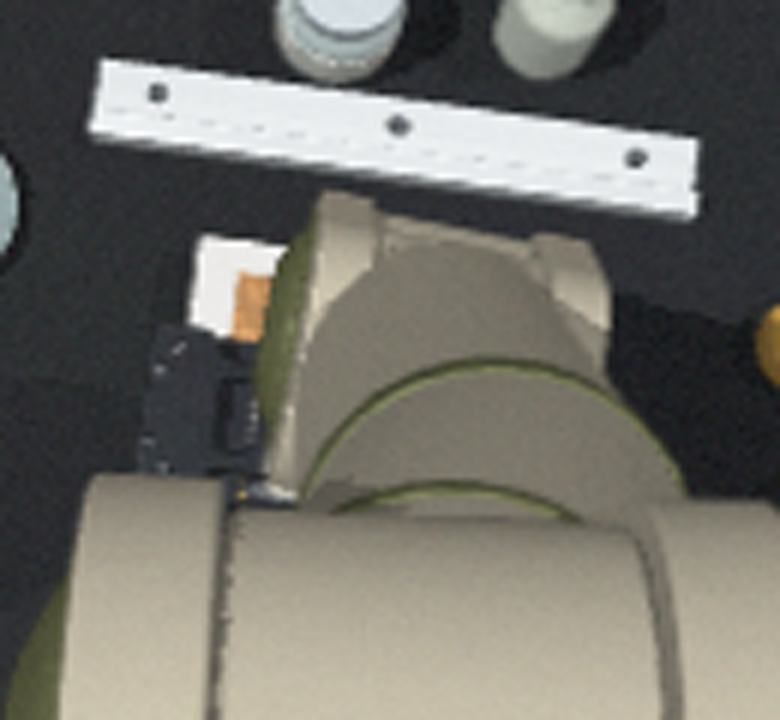

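The block's visible left end looks parallel to the fence, with its corner at (200,236) and a gap of about 45 mm. I'll keep pushing, slowing near contact.

>>> send_rows([
  {"dx": 5,"dy": -0.6,"dz": 0,"wx": 0,"wy": 0,"wz": 0},
  {"dx": 10,"dy": -1.2,"dz": 0,"wx": 0,"wy": 0,"wz": 0},
  {"dx": 15,"dy": -1.8,"dz": 0,"wx": 0,"wy": 0,"wz": 0},
  {"dx": 20,"dy": -2.4,"dz": 0,"wx": 0,"wy": 0,"wz": 0},
  {"dx": 25,"dy": -2.9,"dz": 0,"wx": 0,"wy": 0,"wz": 0},
  {"dx": 30,"dy": -3.5,"dz": 0,"wx": 0,"wy": 0,"wz": 0},
  {"dx": 35,"dy": -4.1,"dz": 0,"wx": 0,"wy": 0,"wz": 0},
  {"dx": 38,"dy": -4.5,"dz": 0,"wx": 0,"wy": 0,"wz": 0},
])

```text
time: 9.35
ee_pos: [0.5785, -0.0712, 0.0118]
tcp_rot: [-3.136, 0.178, 0.009]
force: [-7.7, 0.6, 3.5]
gripper_width: 0.0929
grasp_force: 4.0
```

>>> send_rows([
  {"dx": 1,"dy": -0.1,"dz": 0,"wx": 0,"wy": 0,"wz": 0},
  {"dx": 2,"dy": -0.2,"dz": 0,"wx": 0,"wy": 0,"wz": 0},
  {"dx": 3,"dy": -0.4,"dz": 0,"wx": 0,"wy": 0,"wz": 0},
  {"dx": 4,"dy": -0.5,"dz": 0,"wx": 0,"wy": 0,"wz": 0},
  {"dx": 5,"dy": -0.6,"dz": 0,"wx": 0,"wy": 0,"wz": 0},
])

```text
time: 9.77
ee_pos: [0.5826, -0.0717, 0.0118]
tcp_rot: [-3.136, 0.178, 0.01]
force: [-9.1, 1.2, 3.8]
gripper_width: 0.093
grasp_force: 4.4
```

>>> send_rows([
  {"dx": 1,"dy": -0.1,"dz": 0,"wx": 0,"wy": 0,"wz": 0},
  {"dx": 2,"dy": -0.2,"dz": 0,"wx": 0,"wy": 0,"wz": 0},
  {"dx": 2,"dy": -0.2,"dz": 0,"wx": 0,"wy": 0,"wz": 0},
])

```text
time: 10.02
ee_pos: [0.585, -0.0719, 0.0119]
tcp_rot: [-3.136, 0.179, 0.01]
force: [-8.2, 0.6, 4.0]
gripper_width: 0.0931
grasp_force: 4.1
```

>>> send_rows([
  {"dx": 1,"dy": -0.1,"dz": 0,"wx": 0,"wy": 0,"wz": 0},
  {"dx": 2,"dy": -0.2,"dz": 0,"wx": 0,"wy": 0,"wz": 0},
  {"dx": 2,"dy": -0.2,"dz": 0,"wx": 0,"wy": 0,"wz": 0},
])

```text
time: 10.27
ee_pos: [0.5864, -0.0721, 0.0118]
tcp_rot: [-3.136, 0.179, 0.011]
force: [-9.4, 1.3, 5.8]
gripper_width: 0.0932
grasp_force: 4.9
```

>>> send_rows([
  {"dx": 1,"dy": -0.1,"dz": 0,"wx": 0,"wy": 0,"wz": 0},
  {"dx": 1,"dy": -0.1,"dz": 0,"wx": 0,"wy": 0,"wz": 0},
])

```text
time: 10.43
ee_pos: [0.5863, -0.072, 0.0118]
tcp_rot: [-3.136, 0.179, 0.014]
force: [-11.8, 1.6, 8.2]
gripper_width: 0.0929
grasp_force: 6.1
```

>>> send_rows([
  {"dx": 1,"dy": -0.1,"dz": 0,"wx": 0,"wy": 0,"wz": 0},
  {"dx": 1,"dy": -0.1,"dz": 0,"wx": 0,"wy": 0,"wz": 0},
])

```text
time: 10.6
ee_pos: [0.5863, -0.0721, 0.0118]
tcp_rot: [-3.136, 0.179, 0.017]
force: [-15.1, 2.2, 10.8]
gripper_width: 0.0936
grasp_force: 7.4
```

The TCP has stopped and force is rising, so the block is on the fence. I'll press a little more to square it, then retreat and look.

>>> send_rows([
  {"dx": 1,"dy": -0.1,"dz": 0,"wx": 0,"wy": 0,"wz": 0},
  {"dx": 2,"dy": -0.2,"dz": 0,"wx": 0,"wy": 0,"wz": 0},
  {"dx": 2,"dy": -0.2,"dz": 0,"wx": 0,"wy": 0,"wz": 0},
])

```text
time: 10.85
ee_pos: [0.5863, -0.0721, 0.0117]
tcp_rot: [-3.135, 0.179, 0.022]
force: [-19.3, 2.7, 13.7]
gripper_width: 0.0932
grasp_force: 9.8
```

>>> send_rows([
  {"dx": -3,"dy": 0.4,"dz": 0,"wx": 0,"wy": 0,"wz": 0},
  {"dx": -8,"dy": 1,"dz": 0,"wx": 0,"wy": 0,"wz": 0},
  {"dx": -20,"dy": 2.4,"dz": 0,"wx": 0,"wy": 0,"wz": 0},
  {"dx": -50,"dy": 6,"dz": 0,"wx": 0,"wy": 0,"wz": 0},
  {"dx": -70,"dy": 8,"dz": 30,"wx": 0,"wy": 0,"wz": 0},
  {"dx": -90,"dy": 0,"dz": 65,"wx": 0,"wy": 0,"wz": 0},
  {"dx": -100,"dy": -10,"dz": 100,"wx": 0,"wy": 0,"wz": 0},
  {"dx": -100,"dy": -50,"dz": 120,"wx": 0,"wy": 0,"wz": 0},
])

```text
time: 11.52
ee_pos: [0.4936, -0.1163, 0.134]
tcp_rot: [-3.135, 0.169, -0.003]
force: [1.1, -0.4, -0.9]
gripper_width: 0.0932
grasp_force: 0.0
```

>>> send_rows([
  {"dx": 0,"dy": -280,"dz": 10,"wx": 0,"wy": 0,"wz": 0},
  {"dx": 0,"dy": -280,"dz": 10,"wx": 0,"wy": 0,"wz": 0},
  {"dx": 0,"dy": -280,"dz": 10,"wx": 0,"wy": 0,"wz": 0},
  {"dx": 0,"dy": -280,"dz": 10,"wx": 0,"wy": 0,"wz": 0},
  {"dx": 0,"dy": -280,"dz": 10,"wx": 0,"wy": 0,"wz": 0},
  {"dx": 0,"dy": -280,"dz": 10,"wx": 0,"wy": 0,"wz": 0},
  {"dx": 0,"dy": -280,"dz": 10,"wx": 0,"wy": 0,"wz": 0},
  {"dx": 0,"dy": -280,"dz": 10,"wx": 0,"wy": 0,"wz": 0},
])

```text
time: 12.18
ee_pos: [0.4931, -0.4088, 0.1417]
tcp_rot: [3.13, -0.19, 0.003]
force: [0.4, -0.5, -0.8]
gripper_width: 0.0928
grasp_force: 0.0
```

```bash
python3 -c "
from h import *
snap('top','t6.png',(235,150,365,270),6)"
```

```text
(no output)
```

View pics/t6.png

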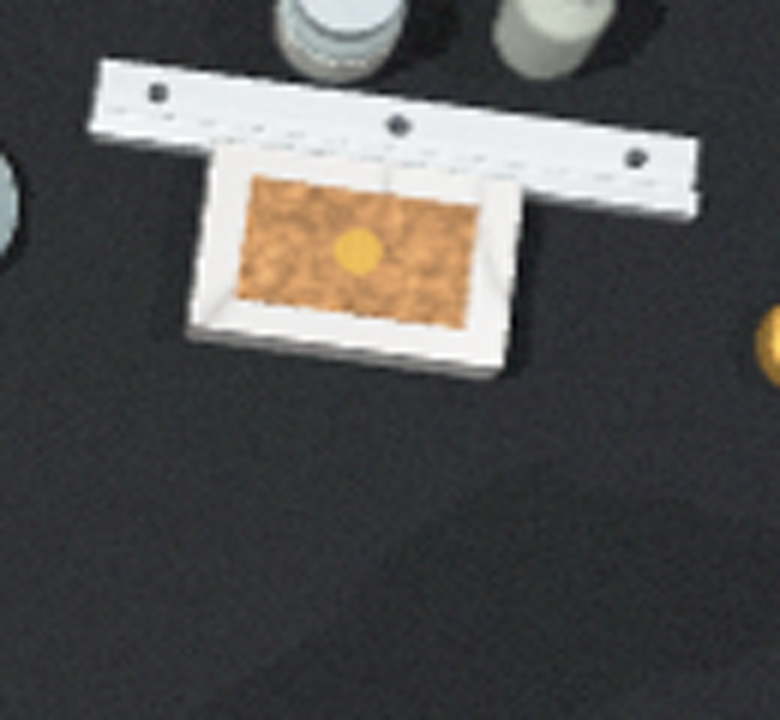

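The block lies against the fence. Its near edge from (190,327) to (503,370) is parallel to the fence line, and both ends are well inside it. I'll check the numbers, then hand in.

```bash
python3 -c "
from h import *
b=px2w('top',crop2px([(523,185),(503,370),(190,327),(214,143)],(235,150),6),.042); report(b)
o=robot.get_obs(); print(o['time'],abs(o['dq']).max()); print(robot.sign_off())"
```

```text
c [ 0.63947127 -0.07471313] l [-0.11380975 -0.99350256] fence x,y mm -47.153116368388254 13.333471545179712 rel ang(ccw+) 0.17243897649530027
12.2333 0.05726573523518801
the job is handed in; nothing more can be done
None
```

I handed the job in at 12.2 s, with the block flush along the fence: about 0.2° out of parallel, centre at x ≈ -47 mm and 13 mm from the fence's middle as measured from the top camera; the sign-off gave no verdict.

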